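# Set out the bench for a pH-meter calibration

### The arm

A 6-joint arm with a two-finger parallel gripper is mounted at the origin on the work surface. World frame = base frame: x ahead of the robot, y to its left, z up, the work surface at z = 0. Lengths are in mm, angles in rad, forces in N, time in s.
With the tool pointing down it reaches from about 400 to 925 mm from the base axis. Payload 12.5 kg.
Tool frame: the origin (TCP) lies midway between the tips of the shut fingers; the grasp point (between the pads) lies 19 mm behind it; z points along the fingers, y is the line along which they close (so a half turn about z gives the same grasp; the last joint's range is limited). The gripper opens to 95 mm and grips with 3 to 60 N. Pads are 20 mm wide; open, the fingers measure 119 mm over their backs; the gripper's body (75 mm by 180 mm) begins 59 mm behind the grasp point.
Start: joints at [1.189, 0.491, 1.559, -0, 1.092, -0.106], TCP at [170.18, 601.403, 214.661] pointing down, gripper open.
Joint ranges: [-3.1, 3.1], [-0.84, 2.19], [0.05, 2.79], [-1.13, 4.28], [0.06, 2.93], [-2.69, 2.69]. Speed limits (rad/s): [2.22, 2.22, 2.79, 3.14, 3.14, 3.14].

### API

Orientations are given as [roll, pitch, yaw] about the fixed x, y, z axes, in that order (R = Rz(yaw) Ry(pitch) Rx(roll)).
In Python, from cell import env gives the robot as it stands.
- The arm moves only by the tool arm_command, never from a script. Its argument "targets" is a list of rows, each a list of 5 numbers: the shift along the tool's x, y, z in mm, then the turn about the tool's z in degrees, then the opening, from 0 (shut) to 1 (fully open). In form: [[tx, ty, tz, roll, fingers], ...]. A call has 1 to 5 rows; each row is the pose to reach, as a shift and turn from the pose commanded when the call began, along the tool's axes at that moment; what a row does not reach only later rows make up. A row lasts 1/10 s, in which the tool goes at most 50 mm and 8.59 degrees, less where a joint would pass 70% of its speed; a pose out of reach is approached as far as the arm can. A call with a gripper value outside its range is refused whole. The fingers move at their own pace and stop on an object; the grip force is fixed at half the most. Time passes only in rows, so rows that repeat a pose let the fingers close. It gives the time, the measured TCP pose, the force, the opening and the grip force at its end, in the units of the state.
- env.state(): the state, without advancing time (a new reading comes with each control period).
- env.read_camera(name): name is "scene" or "side" or "wrist"; returns a dict with "frame" (400x640x3 uint8, red, green, blue), "vertical_fov" (degrees; the focal length in pixels is half the picture's height over the tangent of half this angle, whatever the lens; pixels are square), "cx", "cy" (the principal point, pixels), "world_from_camera" (4x4, takes a point from camera to world coordinates); the wrist camera has in their place "hand_eye" (4x4, takes a point from camera to tool coordinates, whose origin is the TCP and whose axes are the flange's). Camera axes: x right, y down, z forward; pixel columns grow to the right and rows downward; lengths in mm; the calibration is good to about 2 mm. The wrist camera is an equidistant fisheye: a pixel r from the principal point sees the ray r / f radians off the axis. A picture is of the moment at which its call begins: read the wrist's pose just before it. There is no depth.
- env.job_done(): hands the job in; it is judged then, once.
The state is a dict: "t": time; "joints": joint angles; "qvel": joint speeds; "tau": joint torques, N m; "eef_pos": TCP position; "tcp_rot": TCP orientation; "ft_force": force on the tool from outside, world axes, zero at the start; "moment": the same for the moment, N m; "opening": opening from 0.0 (shut) to 1.0 (fully open); "grip_force": force on a finger pad.
Only numpy, scipy, OpenCV 4.12 (cv2) and the standard library are available. Lean on these libraries where they do the work, as an engineer would, in place of code of your own. Each camera call takes 0.05 s, during which the arm holds its last target. There are 200 camera calls.

### The job

Set out the bench for a pH-meter calibration: stand the red-capped buffer bottle in the middle of the yellow coaster, the blue-capped bottle in the middle of the white coaster, and the green-capped bottle on the bench exactly midway between the two coasters, in line with them. Stand the white sample cup in the middle of the stirrer's round plate and put the orange cover squarely on top of it, so that it closes the mouth. Keep everything upright and leave the little amber vial and the brass weight where they stand.

Things in the scene. Friction and masses are not known exactly. Their poses are not given: they have to be found in the camera images.
- red_bottle: Red buffer bottle, white plastic, red screw cap and red band: body 46 mm in diameter up to 44 mm height, shoulder narrowing to 54 mm, cap 32 mm in diameter from 54 to 80 mm height (the top). Loose, about 0.09 kg, standing upright on the bench at the start. Origin: centre of its underside, z up.
- green_bottle: Green buffer bottle, white plastic, green screw cap and green band: body 46 mm in diameter up to 44 mm height, shoulder narrowing to 54 mm, cap 32 mm in diameter from 54 to 80 mm height (the top). Loose, about 0.09 kg, standing upright on the bench at the start. Origin: centre of its underside, z up.
- blue_bottle: Blue buffer bottle, white plastic, blue screw cap and blue band: body 46 mm in diameter up to 44 mm height, shoulder narrowing to 54 mm, cap 32 mm in diameter from 54 to 80 mm height (the top). Loose, about 0.09 kg, standing upright on the bench at the start. Origin: centre of its underside, z up.
- cup: White round sample cup, open at the top, 72 mm high, outer diameter 51 mm at the foot and 54 mm at the rim, wall 3 mm, no handle. Loose, about 0.06 kg, standing upright on the bench at the start. Origin: centre of its underside, z up.
- cover: Flat orange round cover, 70 mm in diameter and 5 mm thick with a plain flat underside, with an upright black knob in its middle, 18 mm in diameter, from 5 to 42 mm height (the top). Loose, about 0.05 kg, lying on the bench knob upward at the start. Origin: centre of its underside, z up.
- yellow_coaster: Yellow round coaster, 80 mm in diameter and 4 mm thick, fixed flat on the bench. Origin: centre of its underside. The two coasters always lie 240 mm apart, centre to centre, roughly side by side (across the robot's view); which of them is on the left changes. Its y axis runs along the line through the two coaster centres, its x axis level and across that line.
- white_coaster: White round coaster, 80 mm in diameter and 4 mm thick, fixed flat on the bench. Origin: centre of its underside. The two coasters always lie 240 mm apart, centre to centre, roughly side by side (across the robot's view); which of them is on the left changes.
- stirrer: Grey magnetic stirrer (switched off), 120 x 120 mm and 45 mm high to the top of its flat dark round steel plate, 96 mm in diameter, in the middle of its top. Fixed. Origin: centre of its underside, z up.
- vial: Bystander: little amber glass vial with a white cap, 20 mm in diameter, 40 mm high. Loose. Origin: centre of its underside.
- weight: Bystander: small brass balance weight, 22 mm in diameter, 28 mm high. Loose. Origin: centre of its underside.
Mind the look-alikes: they are no part of the job. What is shaped like the red_bottle but purple is not meant.

How it is judged (in metres and radians):
At the end, for the whole second after the job is handed in: Red on yellow, blue on white coaster, cup on the stirrer: each within 15 mm of centre. Green on the bench within 15 mm of the coasters' line, at most 135 mm from each centre. Cover on the cup within 10 mm. All upright (0.1 rad), at rest; vial and weight standing within 30 mm of their start (horizontal distance between red_bottle and yellow_coaster below 0.015 m and height (world z) of red_bottle between 0.001 and 0.008 m and horizontal distance between blue_bottle and white_coaster below 0.015 m and height (world z) of blue_bottle between 0.001 and 0.008 m and horizontal distance between green_bottle and yellow_coaster below 0.135 m and horizontal distance between green_bottle and white_coaster below 0.135 m and x of green_bottle in the frame of yellow_coaster between -0.015 and 0.015 m and height (world z) of green_bottle between -0.003 and 0.003 m and horizontal distance between cup and stirrer below 0.015 m and height (world z) of cup between 0.042 and 0.049 m and horizontal distance between cover and cup below 0.01 m and z of cover in the frame of cup between 0.069 and 0.076 m and angle between each of red_bottle, green_bottle, blue_bottle, cup, cover's own z axis and vertical below 0.1 rad and linear speed of each of red_bottle, green_bottle, blue_bottle, cup, cover below 0.02 m/s and distance of each of vial, weight from where it was at the start of the episode below 0.03 m and angle between each of vial, weight's own z axis and vertical below 0.3 rad); the robot touches nothing.
It fails at once if a bottle or the cup is tipped over (angle between any of red_bottle, green_bottle, blue_bottle, cup's own z axis and vertical above 0.8 rad).
It fails at once if the amber vial or the brass weight is knocked over or shoved more than 30 mm (distance of any of vial, weight from where it was at the start of the episode above 0.03 m or angle between any of vial, weight's own z axis and vertical above 0.8 rad).
It also fails if it takes over 120 s, if anything falls off the work surface, if the arm or the gripper's body presses on something with over 40 N, if the wrist force passes 120 N, or if a joint passes its speed limit or range.

## Working session

There is one attempt and no reset: what is moved stays moved. The work goes in short steps, Python scripts to look and compute and a tool call to move; the robot and the scene stay as the last step left them, time stands still between calls to the robot, and variables do not carry over. Pictures are saved under pics/ and viewed, at most 14 in all, crops included, and the job is handed in when it is done.

Besides the shell and the picture viewer there is one more tool, called after "Call:" in YAML: its name, and indented under it one key for each argument. arm_command: Moves the arm, as the interface text tells. Its arguments: {"type":"object","properties":{"targets":{"type":"array","items":{"type":"array","items":{"type":"number"}}}},"required":["targets"]}

```bash
mkdir -p pics
cat > h.py <<'E'
import numpy as np, cv2
from cell import env
def snap(name,fn):
    s=env.state(); c=env.read_camera(name)
    cv2.imwrite('pics/'+fn,c['frame'][:,:,::-1]); 
    np.save('pics/'+fn+'.npy',{'c':c,'s':s},allow_pickle=True); return s,c
def load(fn):
    d=np.load('pics/'+fn+'.npy',allow_pickle=True).item(); return d['c'],d['s']
def toolT(s):
    from scipy.spatial.transform import Rotation as R
    T=np.eye(4);T[:3,:3]=R.from_euler('xyz',s['tcp_rot']).as_matrix();T[:3,3]=s['eef_pos'];return T
def ray(fn,u,v):
    c,s=load(fn); f=200/np.tan(np.radians(c['vertical_fov'])/2)
    x,y=u-c['cx'],v-c['cy']
    if 'hand_eye' in c:
        r=np.hypot(x,y);th=r/f;d=np.array([x/r*np.sin(th),y/r*np.sin(th),np.cos(th)]) if r>0 else np.array([0,0,1.])
        T=toolT(s)@np.array(c['hand_eye'])
    else: d=np.array([x/f,y/f,1]);T=np.array(c['world_from_camera'])
    return T[:3,3],T[:3,:3]@d/np.linalg.norm(d)
def atz(fn,u,v,z):
    o,d=ray(fn,u,v);return (o+d*(z-o[2])/d[2]).round(1)
def tri(*obs):
    A=np.zeros((3,3));b=np.zeros(3);R=[ray(*o) for o in obs]
    for o,d in R:
        P=np.eye(3)-np.outer(d,d);A+=P;b+=P@o
    p=np.linalg.solve(A,b);return p.round(1),[round(float(np.linalg.norm((np.eye(3)-np.outer(d,d))@(p-o))),1) for o,d in R]
E
python3 - <<'E'
from h import *
for n in('scene','side','wrist'):
    s,c=snap(n,n+'0.png'); print(n,c['vertical_fov'],c['cx'],c['cy'],np.round(c.get('world_from_camera',c.get('hand_eye')),3).tolist())
print(s)
E
```

```text
scene 55.05414638318183 316.57368015389943 201.9299352592305 [[-0.872, 0.275, -0.405, 1005.814], [0.489, 0.471, -0.734, 942.844], [-0.01, -0.838, -0.545, 722.686], [0.0, 0.0, 0.0, 1.0]]
side 46.20976391947542 314.62802375233076 202.98558076451667 [[0.999, -0.004, 0.034, 480.904], [-0.027, -0.684, 0.729, -789.067], [0.02, -0.729, -0.684, 831.453], [0.0, 0.0, 0.0, 1.0]]
wrist 65.70646984690485 320.4674856596421 203.04169739820125 [[-0.0, -0.957, -0.291, 82.542], [1.0, -0.0, 0.001, 0.024], [-0.001, -0.291, 0.957, -170.972], [0.0, 0.0, 0.0, 1.0]]
{'t': 0.1, 'joints': array([ 1.18942807e+00,  4.91473385e-01,  1.55941325e+00,  3.32903273e-06,
        1.09168607e+00, -1.05594254e-01]), 'qvel': array([ 0.00169109, -0.00069503, -0.00050859, -0.00090625,  0.00101233,
       -0.00050426]), 'tau': array([ 2.25227675e-03, -6.13614964e+01, -2.58608097e+01,  6.94302307e-02,
        4.69808711e-02,  1.00992315e-05]), 'eef_pos': array([170.07254271, 601.18281019, 214.12774927]), 'tcp_rot': array([-3.14061837e+00, -1.06231883e-04,  2.86581706e+00]), 'ft_force': array([-0.12042456,  0.06256897,  0.13479918]), 'moment': array([-0.0089145 , -0.04206737,  0.07837557]), 'grip_force': 0.0, 'opening': 1.0028277176901146}
```

View pics/scene0.png

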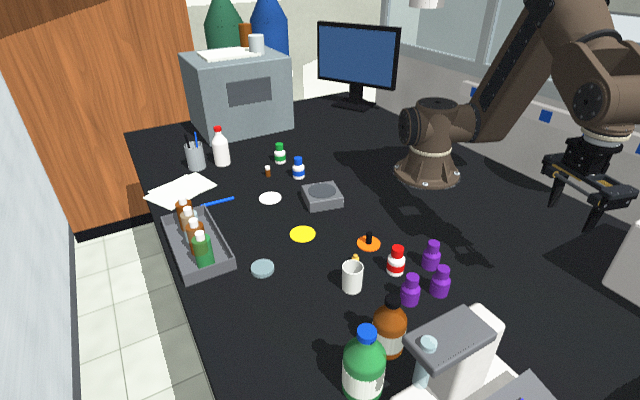

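View pics/side0.png

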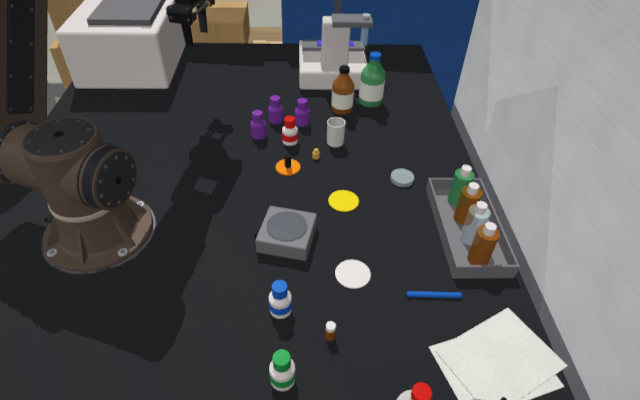

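View pics/wrist0.png

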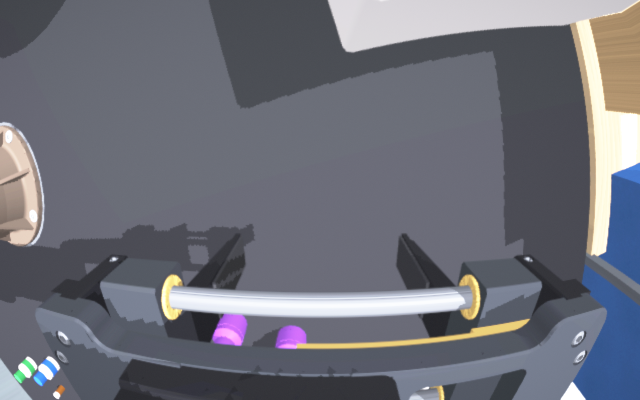

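The scene view shows red bottle (397,262), cover (369,243), cup (352,278), coasters yellow (302,234) and white (270,198), stirrer (322,192), blue (298,169), green (280,154), vial (268,171), and weight (355,259). The side view shows the same things; I'll enlarge both.

Run:
```python
import cv2,numpy as np
a=cv2.imread('pics/scene0.png')[130:310,250:470]; cv2.imwrite('pics/cs.png',cv2.resize(a,None,fx=3.3,fy=3.3,interpolation=cv2.INTER_CUBIC))
b=cv2.imread('pics/side0.png'); b=np.hstack([b[100:250,240:370],b[250:400,240:370]]); cv2.imwrite('pics/cd.png',cv2.resize(b,None,fx=3,fy=3,interpolation=cv2.INTER_CUBIC))
```

```text
(no output)
```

View pics/cs.png

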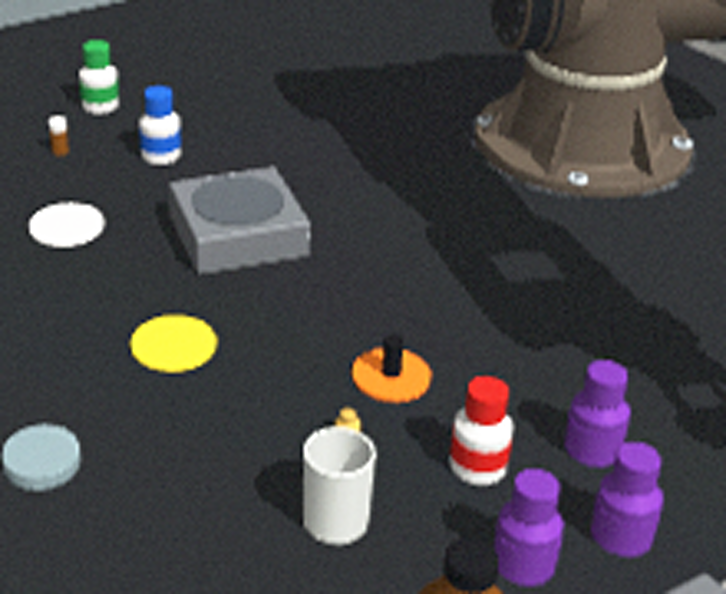

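View pics/cd.png

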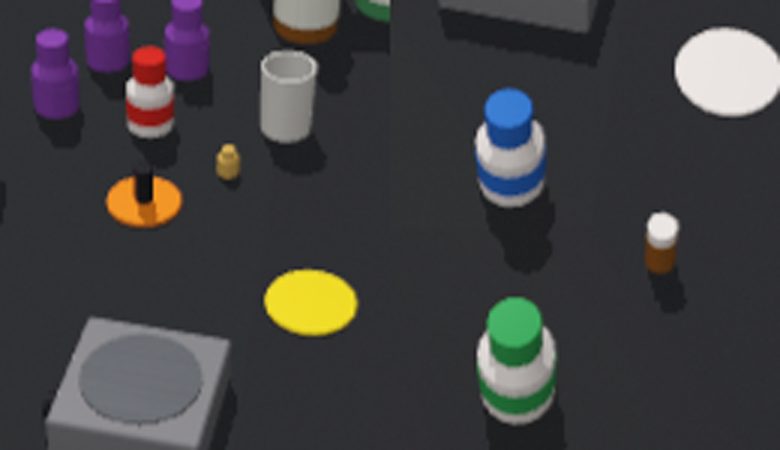

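Run:
```python
from h import *
S=lambda x,y:('scene0.png',250+(x+.5)/3.3-.5,130+(y+.5)/3.3-.5)
D=lambda x,y:('side0.png',240+x/3-.33,100+y/3-.33) if x<390 else ('side0.png',240+(x-390)/3-.33,250+y/3-.33)
for n,a,b in [('red',(487,388),(149,57)),('green',(96,48),(515,314)),('blue',(158,95),(508,103)),('cup',(339,451),(289,66)),('cover',(392,374),(144,201)),('knob',(393,341),(144,172)),('yel',(174,343),(311,302)),('wht',(67,224),(727,72)),('plate',(238,202),(141,379)),('vial',(57,121),(663,226)),('weight',(348,414),(228,150)),('purp1',(607,370),(52,38)),('purp2',(538,480),(187,2))]:
    print(n,*tri(S(*a),D(*b)))
```

```text
red [453.4 370.2  79.1] [0.8, 0.8]
green [ 449.7 -372.2   77.8] [0.5, 0.5]
blue [ 441.7 -220.7   77.6] [0.8, 0.8]
cup [589.2 365.8  71.8] [0.5, 0.5]
cover [448.7 244.4   2.4] [1.2, 1.2]
knob [449.2 242.5  38.2] [1.4, 1.4]
yel [595.8 105.3   1.3] [1.1, 1.1]
wht [ 598.4 -135.6    0.9] [0.6, 0.6]
plate [451.5 -25.3  41.2] [0.7, 0.7]
vial [ 540.8 -290.1   39. ] [0.8, 0.8]
weight [528.7 291.7  26.1] [0.7, 0.7]
purp1 [358.  401.7  80.4] [1.0, 1.0]
purp2 [490.  470.1  80.7] [1.8, 1.8]
```

Call:
arm_command:
  targets:
    - [-220,-95,0,-15.8,0.6]
    - [-220,-95,0,-15.8,0.6]
    - [-220,-95,0,-15.8,0.6]
    - [-220,-95,0,-15.8,0.6]
    - [-220,-95,0,-15.8,0.6]

```text
t: 0.65
eef_pos: [357.6, 448.3, 214.6]
tcp_rot: [-3.141, -0.0, 3.141]
ft_force: [0.8, 0.1, -0.5]
opening: 0.642
grip_force: 0.0
```

Call:
arm_command:
  targets:
    - [-97,-80,40,0,0.7]
    - [-97,-80,70,0,0.7]
    - [-97,-80,100,0,0.7]
    - [-97,-80,100,0,0.7]
    - [-97,-80,100,0,0.7]

```text
t: 1.15
eef_pos: [452.9, 369.0, 112.8]
tcp_rot: [-3.14, -0.003, 3.14]
ft_force: [0.6, -0.9, 0.2]
opening: 0.698
grip_force: 0.0
```

Run:
```python
from h import *
s,c=snap('wrist','w1.png'); print(s['eef_pos'],s['tcp_rot'],s['opening'])
```

```text
[452.86827622 369.03532329 112.79368649] [-3.13955605 -0.00339202  3.13967297] 0.6981563381290178
```

View pics/w1.png

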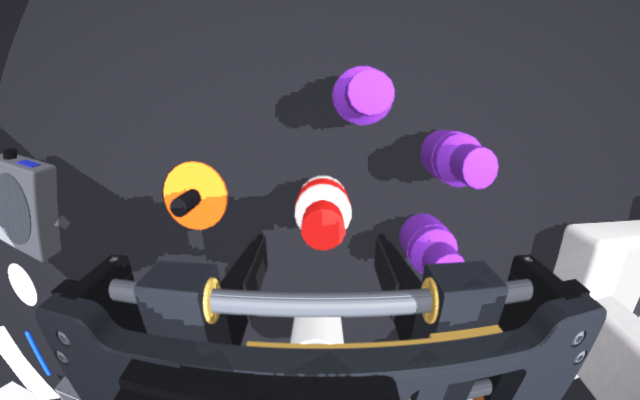

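Wrist view: the red cap top is centred at about (324,227) between the open fingers, and the purple look-alikes are clear on the right.

Run:
```python
from h import *
print(atz('w1.png',324,228,80),atz('w1.png',195,196,5), tri(('w1.png',324,228),('side0.png',289.3,118.7)))
```

```text
[450.7 371.6  80. ] [447.3 244.9   5. ] (array([453. , 371.9,  76.8]), [1.0, 1.0])
```

Call:
arm_command:
  targets:
    - [0,1,30,0,0.7]
    - [0,1,57,0,0.7]
    - [0,1,57,0,0.7]
    - [0,1,57,0,0.2]
    - [0,1,57,0,0.2]

```text
t: 1.7
eef_pos: [453.3, 372.2, 59.7]
tcp_rot: [3.14, 0.002, -3.141]
ft_force: [0.1, -0.9, 0.3]
opening: 0.584
grip_force: 0.0
```

Call:
arm_command:
  targets:
    - [0,0,0,0,0.2]
    - [0,0,0,0,0.2]
    - [0,0,-20,0,0.2]
    - [0,0,-60,0,0.2]
    - [0,0,-90,0,0.2]

```text
t: 2.2
eef_pos: [453.1, 371.1, 149.6]
tcp_rot: [3.141, 0.0, 3.141]
ft_force: [0.6, 0.4, -0.5]
opening: 0.313
grip_force: 30.0
```

Call:
arm_command:
  targets:
    - [-20,-45,0,0,0.2]
    - [-42,-85,0,0,0.2]
    - [-64,-125,0,0,0.2]
    - [-85,-165,0,0,0.2]
    - [-105,-200,0,0,0.2]

```text
t: 2.7
eef_pos: [558.7, 169.0, 148.1]
tcp_rot: [3.141, 0.0, 3.141]
ft_force: [0.4, 0.4, -0.9]
opening: 0.312
grip_force: 30.0
```

Call:
arm_command:
  targets:
    - [-20,-35,0,0,0.2]
    - [-38,-66,0,0,0.2]
    - [-38,-66,20,0,0.2]
    - [-38,-66,50,0,0.2]
    - [-38,-66,50,0,0.2]

```text
t: 3.2
eef_pos: [594.3, 104.5, 94.9]
tcp_rot: [-3.141, -0.005, 3.141]
ft_force: [0.3, -0.1, -1.0]
opening: 0.315
grip_force: 30.0
```

Run:
```python
from h import *
s,c=snap('side','d1.png'); print(s['eef_pos'],s['tcp_rot'],s['opening'])
a=cv2.imread('pics/d1.png')[100:250,260:430]; b=cv2.imread('pics/side0.png')
s,c=snap('scene','s1.png'); b=cv2.imread('pics/s1.png')[150:300,240:380]
cv2.imwrite('pics/c1.png',cv2.resize(np.hstack([a,b]),None,fx=2.5,fy=2.5,interpolation=cv2.INTER_CUBIC))
```

```text
[594.32464422 104.51370551  94.93133607] [-3.14133408 -0.00544803  3.14074053] 0.3154328624228515
```

View pics/c1.png

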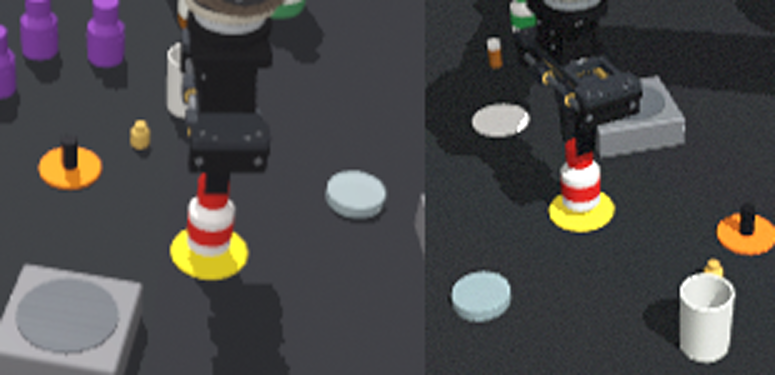

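Both crops show the red bottle hanging upright over the yellow coaster. The foot's front edge is at side crop (210,252) and scene crop (583,210).

Run:
```python
from h import *
o,d=ray('d1.png',260+210/2.5,100+252/2.5); print(o+d*(104.5-23-o[1])/d[1])
o,d=ray('s1.png',240+(581-425)/2.5,150+210/2.5); n=-d[:2]/np.hypot(*d[:2]); q=np.array([594.3,104.5])+23*n;t=(q-o[:2])@d[:2]/(d[:2]@d[:2]);print(o+d*t)
```

```text
[595.56135787  81.5         21.30834543]
[604.29676821 125.21447474  16.83206062]
```

Call:
arm_command:
  targets:
    - [0,0,8,0,0.2]
    - [0,0,12,0,0.2]
    - [0,0,14,0,0.2]
    - [0,0,14,0,0.2]
    - [0,0,14,0,0.2]

```text
t: 3.8
eef_pos: [596.1, 105.2, 83.9]
tcp_rot: [3.141, 0.0, -3.141]
ft_force: [-0.4, 0.3, -0.5]
opening: 0.315
grip_force: 30.0
```

Call:
arm_command:
  targets:
    - [0,0,2,0,0.2]
    - [0,0,3,0,0.2]
    - [0,0,4,0,0.2]
    - [0,0,4,0,0.2]

```text
t: 4.2
eef_pos: [596.8, 105.2, 81.7]
tcp_rot: [3.141, 0.003, 3.142]
ft_force: [-3.1, 0.8, 17.7]
opening: 0.316
grip_force: 30.0
```

Call:
arm_command:
  targets:
    - [0,0,-2,0,0.2]
    - [0,0,-2,0,0.7]
    - [0,0,-2,0,0.7]
    - [0,0,-2,0,0.7]
    - [0,0,-2,0,0.7]

```text
t: 4.7
eef_pos: [595.9, 105.1, 81.4]
tcp_rot: [3.142, -0.0, 3.142]
ft_force: [-0.4, -0.5, -0.2]
opening: 0.592
grip_force: 0.0
```

Call:
arm_command:
  targets:
    - [0,0,-25,0,0.7]
    - [0,0,-60,0,0.7]
    - [0,0,-70,0,0.7]
    - [0,-45,-70,0,0.7]
    - [0,-90,-70,0,0.7]

```text
t: 5.2
eef_pos: [595.9, 14.9, 151.7]
tcp_rot: [3.142, 0.001, -3.139]
ft_force: [0.9, -1.2, 0.9]
opening: 0.701
grip_force: 0.0
```

Run:
```python
from h import *
s,c=snap('side','d2.png'); print(s['eef_pos'],s['tcp_rot'],s['opening'])
a=cv2.imread('pics/d2.png')[100:260,260:430]
s,c=snap('scene','s2.png'); b=cv2.imread('pics/s2.png')[140:300,240:380]
cv2.imwrite('pics/c2.png',cv2.resize(np.hstack([a,b]),None,fx=2.5,fy=2.5,interpolation=cv2.INTER_CUBIC))
```

```text
[595.88113075  14.93931082 151.71325774] [ 3.14155474e+00  6.87616033e-04 -3.13893475e+00] 0.7013130051717498
```

View pics/c2.png

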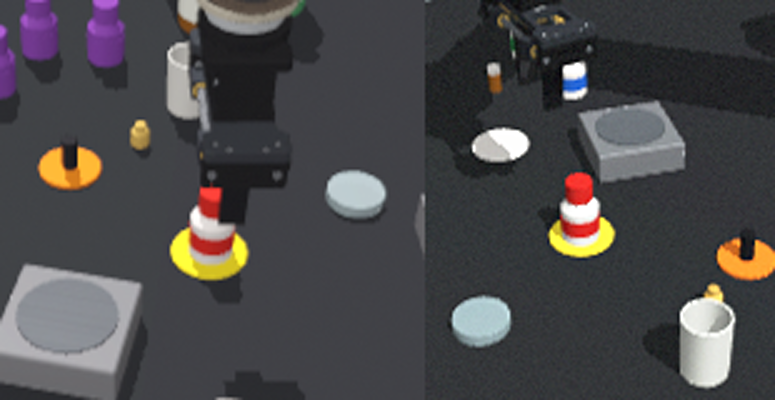

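The red bottle stands in the middle of the yellow coaster in both views. Next is the blue bottle.

Call:
arm_command:
  targets:
    - [27,-41,0,0,0.6]
    - [54,-82,0,0,0.6]
    - [81,-123,0,0,0.6]
    - [108,-164,0,0,0.6]
    - [130,-200,0,0,0.6]

```text
t: 5.8
eef_pos: [464.5, -186.0, 151.3]
tcp_rot: [3.141, -0.0, 3.141]
ft_force: [-0.1, -0.3, 1.0]
opening: 0.597
grip_force: 0.0
```

Call:
arm_command:
  targets:
    - [24,-36,0,0,0.6]
    - [24,-36,40,0,0.6]
    - [24,-36,70,0,0.6]
    - [24,-36,93,0,0.6]
    - [24,-36,93,0,0.6]

```text
t: 6.3
eef_pos: [440.8, -220.0, 56.1]
tcp_rot: [3.139, -0.004, 3.141]
ft_force: [-0.2, 0.7, -0.8]
opening: 0.596
grip_force: 0.0
```

Call:
arm_command:
  targets:
    - [0,0,0,0,0.2]
    - [0,0,0,0,0.2]
    - [0,0,0,0,0.2]
    - [0,0,0,0,0.2]
    - [0,0,0,0,0.2]

```text
t: 6.8
eef_pos: [442.3, -221.1, 59.3]
tcp_rot: [-3.141, 0.001, -3.142]
ft_force: [-0.4, -0.9, 5.6]
opening: 0.336
grip_force: 29.6
```

Call:
arm_command:
  targets:
    - [0,0,0,0,0.2]
    - [0,0,-30,0,0.2]
    - [0,0,-70,0,0.2]
    - [-38,20,-75,0,0.2]
    - [-76,42,-75,0,0.2]

```text
t: 7.3
eef_pos: [519.1, -179.2, 135.7]
tcp_rot: [-3.14, 0.003, 3.139]
ft_force: [-0.9, -1.2, -0.9]
opening: 0.335
grip_force: 29.5
```

Call:
arm_command:
  targets:
    - [-40,22,0,0,0.2]
    - [-80,43,0,0,0.2]
    - [-80,43,30,0,0.2]
    - [-80,43,60,0,0.2]
    - [-80,43,66,0,0.2]

```text
t: 7.8
eef_pos: [596.4, -135.0, 64.6]
tcp_rot: [3.14, -0.005, -3.141]
ft_force: [-0.3, 0.3, -1.6]
opening: 0.335
grip_force: 29.5
```

Call:
arm_command:
  targets:
    - [0,0,2,0,0.2]
    - [0,0,4,0,0.2]
    - [0,0,5,0,0.2]
    - [0,0,5,0,0.2]

```text
t: 8.2
eef_pos: [598.2, -136.2, 63.6]
tcp_rot: [-3.141, 0.001, 3.141]
ft_force: [0.4, 0.4, -1.4]
opening: 0.334
grip_force: 29.5
```

Call:
arm_command:
  targets:
    - [0,0,1,0,0.2]
    - [0,0,2,0,0.2]
    - [0,0,2,0,0.2]

```text
t: 8.5
eef_pos: [599.3, -137.0, 62.8]
tcp_rot: [-3.139, 0.004, -3.142]
ft_force: [-0.4, -4.5, 13.0]
opening: 0.333
grip_force: 29.8
```

Call:
arm_command:
  targets:
    - [0,0,-1,0,0.6]
    - [0,0,-1,0,0.6]
    - [0,0,-1,0,0.6]
    - [0,0,-1,0,0.6]
    - [0,0,-1,0,0.6]

```text
t: 9.0
eef_pos: [597.9, -135.8, 61.5]
tcp_rot: [3.141, -0.0, -3.142]
ft_force: [0.8, 0.3, 0.3]
opening: 0.593
grip_force: 0.0
```

Call:
arm_command:
  targets:
    - [0,0,-35,0,0.6]
    - [0,0,-75,0,0.6]
    - [26,-41,-75,0,0.6]
    - [52,-82,-75,0,0.6]
    - [78,-123,-75,0,0.6]

```text
t: 9.5
eef_pos: [519.1, -259.8, 136.9]
tcp_rot: [-3.141, 0.001, -3.14]
ft_force: [1.5, -0.8, -0.5]
opening: 0.599
grip_force: 0.0
```

Call:
arm_command:
  targets:
    - [26,-41,0,0,0.6]
    - [52,-82,0,0,0.6]
    - [71,-113,0,0,0.6]
    - [71,-113,25,0,0.6]
    - [71,-113,25,0,0.6]

```text
t: 10.0
eef_pos: [447.4, -371.8, 109.4]
tcp_rot: [3.138, -0.003, 3.139]
ft_force: [1.2, 0.9, 0.2]
opening: 0.603
grip_force: 0.0
```

Run:
```python
from h import *
s,c=snap('wrist','w3.png'); print(s['eef_pos'],s['tcp_rot'],s['opening'])
```

```text
[ 447.40251744 -371.83153707  109.40544839] [ 3.13845460e+00 -2.78924674e-03  3.13946726e+00] 0.6025058473776784
```

View pics/w3.png

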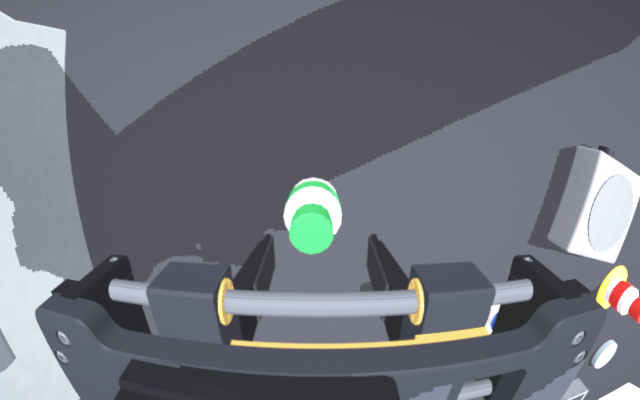

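The green cap is at (312,229), about 5 mm left of the finger midline, so I'll shift a little.

Call:
arm_command:
  targets:
    - [0,-4,30,0,0.6]
    - [0,-4,54,0,0.6]
    - [0,-4,54,0,0.6]
    - [0,-4,54,0,0.2]
    - [0,-4,54,0,0.2]

```text
t: 10.55
eef_pos: [449.8, -376.0, 59.2]
tcp_rot: [-3.14, 0.001, -3.141]
ft_force: [1.0, 0.4, -0.9]
opening: 0.487
grip_force: 0.0
```

Call:
arm_command:
  targets:
    - [0,0,0,0,0.2]
    - [0,0,0,0,0.2]
    - [0,0,0,0,0.2]
    - [0,0,0,0,0.2]
    - [0,0,0,0,0.2]

```text
t: 11.05
eef_pos: [449.4, -376.3, 58.5]
tcp_rot: [-3.141, 0.001, 3.141]
ft_force: [-0.2, 0.6, 6.6]
opening: 0.331
grip_force: 29.9
```

Call:
arm_command:
  targets:
    - [0,0,-30,0,0.2]
    - [0,0,-75,0,0.2]
    - [-8,20,-110,0,0.2]
    - [-26,64,-110,0,0.2]
    - [-44,108,-110,0,0.2]

```text
t: 11.55
eef_pos: [493.2, -267.3, 168.8]
tcp_rot: [-3.141, 0.002, 3.14]
ft_force: [1.1, -0.7, -1.5]
opening: 0.329
grip_force: 29.8
```

Call:
arm_command:
  targets:
    - [-18,44,0,0,0.2]
    - [-36,88,0,0,0.2]
    - [-54,132,0,0,0.2]
    - [-72,176,0,0,0.2]
    - [-90,220,0,0,0.2]

```text
t: 12.05
eef_pos: [583.3, -46.0, 167.7]
tcp_rot: [3.141, -0.0, 3.141]
ft_force: [1.3, -0.4, -1.0]
opening: 0.334
grip_force: 29.8
```

Call:
arm_command:
  targets:
    - [-14,33,0,0,0.2]
    - [-14,33,40,0,0.2]
    - [-14,33,80,0,0.2]
    - [-14,33,104,0,0.2]
    - [-14,33,104,0,0.2]

```text
t: 12.55
eef_pos: [595.3, -14.6, 60.7]
tcp_rot: [3.141, -0.006, -3.141]
ft_force: [-0.2, -0.2, -0.5]
opening: 0.328
grip_force: 30.0
```

Call:
arm_command:
  targets:
    - [0,0,3,0,0.2]
    - [0,0,5,0,0.2]
    - [0,0,7,0,0.2]
    - [0,0,7,0,0.2]

```text
t: 12.95
eef_pos: [597.4, -15.1, 57.5]
tcp_rot: [-3.141, 0.002, 3.141]
ft_force: [0.2, -0.6, 0.2]
opening: 0.329
grip_force: 30.0
```

Call:
arm_command:
  targets:
    - [0,0,1,0,0.2]
    - [0,0,2,0,0.2]
    - [0,0,2,0,0.2]

```text
t: 13.25
eef_pos: [598.1, -15.4, 57.1]
tcp_rot: [-3.141, 0.004, 3.142]
ft_force: [-2.7, -3.3, 18.1]
opening: 0.331
grip_force: 30.0
```

Call:
arm_command:
  targets:
    - [0,0,-1,0,0.6]
    - [0,0,-1,0,0.6]
    - [0,0,-1,0,0.6]
    - [0,0,-1,0,0.6]
    - [0,0,-1,0,0.6]

```text
t: 13.75
eef_pos: [596.9, -14.9, 55.5]
tcp_rot: [3.141, -0.0, -3.142]
ft_force: [0.0, -0.2, -0.8]
opening: 0.6
grip_force: 0.0
```

Call:
arm_command:
  targets:
    - [0,0,-35,0,0.6]
    - [0,0,-75,0,0.6]
    - [0,20,-105,0,0.8]
    - [0,65,-105,0,0.8]
    - [0,110,-105,0,0.8]

```text
t: 14.25
eef_pos: [597.3, 95.8, 161.7]
tcp_rot: [3.141, 0.002, 3.14]
ft_force: [1.0, 0.1, -0.4]
opening: 0.777
grip_force: 0.0
```

Call:
arm_command:
  targets:
    - [2,45,0,0,0.8]
    - [4,90,0,0,0.8]
    - [6,135,0,0,0.8]
    - [8,180,0,0,0.8]
    - [8,225,0,0,0.8]

```text
t: 14.75
eef_pos: [588.4, 322.0, 160.5]
tcp_rot: [-3.142, -0.0, -3.141]
ft_force: [1.9, -0.2, 0.6]
opening: 0.801
grip_force: 0.0
```

Call:
arm_command:
  targets:
    - [0,45,0,0,0.8]
    - [0,45,40,0,0.8]
    - [0,45,40,0,0.8]
    - [0,45,40,0,0.8]

```text
t: 15.15
eef_pos: [588.8, 364.5, 120.4]
tcp_rot: [-3.141, -0.002, 3.141]
ft_force: [1.0, -0.6, 0.5]
opening: 0.799
grip_force: 0.0
```

Run:
```python
from h import *
s,c=snap('wrist','w4.png'); print(s['eef_pos'],s['tcp_rot'],s['opening'])
s,c=snap('scene','s4.png')
a=cv2.imread('pics/w4.png')[100:400,150:500];b=cv2.imread('pics/s4.png')[130:330,250:450]
cv2.imwrite('pics/c4.png',np.hstack([cv2.resize(a,None,fx=1.3,fy=1.3),cv2.resize(b,(380,390),interpolation=cv2.INTER_CUBIC)[:390]])[:,:800])
```

```text
[588.75503048 364.547201   120.39370439] [-3.14063206e+00 -1.79231776e-03  3.14138999e+00] 0.7988911308806945
```

View pics/c4.png

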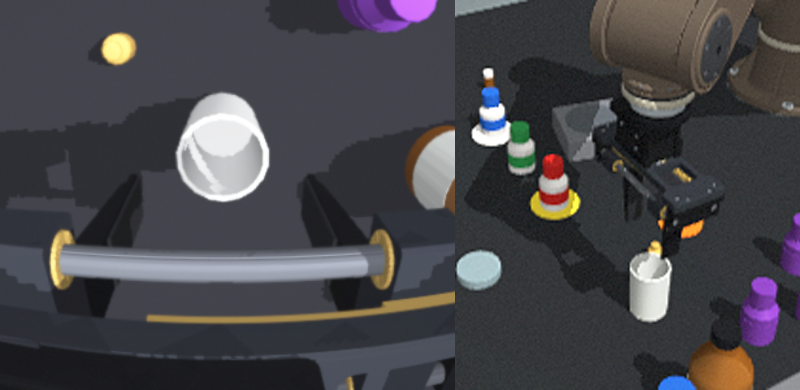

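The crop shows the three bottles in line. The cup rim is centred at wrist (321,221), and a tall brown bottle on the right has its left edge at about (464,230), so I'll check clearance.

Run:
```python
from h import *
print('cup',atz('w4.png',320.8,220.8,72))
for z in(0,60,100):print(z,atz('w4.png',464,228,z))
print('brown cap top',tri(('scene0.png',250+472/3.3,130+545/3.3),('side0.png',344,70)),'green cap',tri(('scene0.png',367,329),('side0.png',376,57)))
print('brown base', atz('side0.png',342,113,0))
```

```text
cup [586.9 364.9  72. ]
0 [623.1 521.3   0. ]
60 [599.1 489.1  60. ]
100 [583.1 467.6 100. ]
brown cap top (array([617.4, 542. , 145.9]), [4.3, 4.3]) green cap (array([720.2, 594.1, 163.7]), [4.8, 4.8])
brown base [622.6 525.4   0. ]
```

Call:
arm_command:
  targets:
    - [0,0,30,0,0.8]
    - [0,0,60,0,0.8]
    - [0,0,88,0,0.8]
    - [0,0,88,0,0.8]
    - [0,0,88,0,0.4]

```text
t: 15.75
eef_pos: [589.9, 364.8, 34.3]
tcp_rot: [3.141, 0.001, 3.141]
ft_force: [0.5, 0.3, 0.5]
opening: 0.755
grip_force: 0.0
```

Call:
arm_command:
  targets:
    - [0,0,0,0,0.4]
    - [0,0,0,0,0.4]
    - [0,0,0,0,0.4]
    - [0,0,0,0,0.4]
    - [0,0,0,0,0.4]

```text
t: 16.25
eef_pos: [589.7, 365.2, 34.3]
tcp_rot: [3.141, 0.002, -3.142]
ft_force: [-0.3, -2.6, 7.7]
opening: 0.561
grip_force: 30.0
```

Call:
arm_command:
  targets:
    - [0,0,-30,0,0.4]
    - [0,0,-70,0,0.4]
    - [7,-20,-100,0,0.4]
    - [22,-63,-100,0,0.4]
    - [37,-105,-100,0,0.4]

```text
t: 16.75
eef_pos: [551.6, 259.4, 134.1]
tcp_rot: [3.141, 0.003, -3.14]
ft_force: [2.6, -0.5, -0.4]
opening: 0.561
grip_force: 30.0
```

Call:
arm_command:
  targets:
    - [15,-43,0,0,0.4]
    - [30,-86,0,0,0.4]
    - [45,-129,0,0,0.4]
    - [60,-172,0,0,0.4]
    - [75,-215,0,0,0.4]

```text
t: 17.25
eef_pos: [476.3, 43.7, 133.3]
tcp_rot: [3.142, 0.001, -3.141]
ft_force: [0.4, -0.3, -0.7]
opening: 0.559
grip_force: 30.0
```

Call:
arm_command:
  targets:
    - [13,-36,0,0,0.4]
    - [25,-71,0,0,0.4]
    - [25,-71,25,0,0.4]
    - [25,-71,45,0,0.4]
    - [25,-71,45,0,0.4]

```text
t: 17.75
eef_pos: [451.2, -26.1, 86.5]
tcp_rot: [3.141, -0.002, 3.141]
ft_force: [0.4, 0.1, 0.4]
opening: 0.559
grip_force: 30.0
```

Run:
```python
from h import *
s,c=snap('wrist','w5.png'); print(s['eef_pos'],s['tcp_rot'],s['opening'])
s,c=snap('scene','s5.png')
a=cv2.imread('pics/w5.png')[60:360,170:470];b=cv2.imread('pics/s5.png')[110:260,260:410]
cv2.imwrite('pics/c5.png',np.hstack([cv2.resize(x,(400,400),interpolation=cv2.INTER_CUBIC) for x in(a,b)]))
```

```text
[451.17742434 -26.08099467  86.5367242 ] [ 3.14095400e+00 -2.48221282e-03  3.14072533e+00] 0.5594841575238415
```

View pics/c5.png

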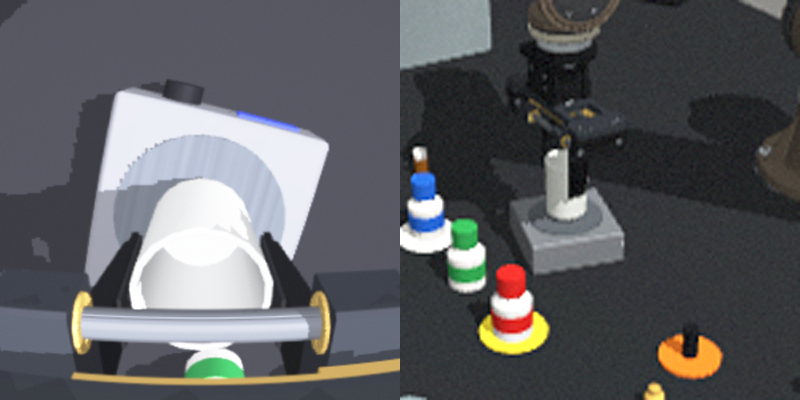

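The cup hangs centred just above the stirrer plate in both views, so I'll lower it.

Call:
arm_command:
  targets:
    - [0,0,4,0,0.4]
    - [0,0,6,0,0.4]
    - [0,0,8,0,0.4]
    - [0,0,8,0,0.4]

```text
t: 18.25
eef_pos: [452.0, -25.8, 79.6]
tcp_rot: [3.142, 0.0, -3.141]
ft_force: [0.4, -0.0, -0.8]
opening: 0.558
grip_force: 30.0
```

Call:
arm_command:
  targets:
    - [0,0,1,0,0.4]
    - [0,0,2,0,0.4]
    - [0,0,2,0,0.4]

```text
t: 18.55
eef_pos: [452.2, -26.1, 79.0]
tcp_rot: [-3.141, 0.002, -3.141]
ft_force: [-4.9, -2.0, 23.0]
opening: 0.558
grip_force: 30.0
```

Call:
arm_command:
  targets:
    - [0,0,-1,0,0.8]
    - [0,0,-1,0,0.8]
    - [0,0,-1,0,0.8]
    - [0,0,-1,0,0.8]
    - [0,0,-1,0,0.8]

```text
t: 19.05
eef_pos: [451.9, -25.9, 78.5]
tcp_rot: [3.141, -0.0, -3.142]
ft_force: [-0.3, 0.2, -0.4]
opening: 0.797
grip_force: 0.0
```

Call:
arm_command:
  targets:
    - [0,0,-25,0,0.8]
    - [0,0,-65,0,0.8]
    - [0,0,-95,0,0.8]
    - [0,45,-95,0,0.5]
    - [0,90,-95,0,0.5]

```text
t: 19.55
eef_pos: [452.4, 64.4, 174.6]
tcp_rot: [3.142, 0.002, 3.138]
ft_force: [0.5, -0.7, -0.8]
opening: 0.683
grip_force: 0.0
```

Call:
arm_command:
  targets:
    - [2,45,0,0,0.5]
    - [3,90,0,0,0.5]
    - [3,135,0,0,0.5]
    - [3,179,30,0,0.5]
    - [3,179,70,0,0.5]

```text
t: 20.05
eef_pos: [449.8, 247.3, 104.2]
tcp_rot: [3.139, 0.005, -3.138]
ft_force: [1.2, 0.3, -0.6]
opening: 0.5
grip_force: 0.0
```

Run:
```python
from h import *
s,c=snap('wrist','w6.png'); print(s['eef_pos'],s['tcp_rot'],s['opening'])
s,c=snap('side','d6.png')
a=cv2.imread('pics/w6.png')[100:400,170:470];b=cv2.imread('pics/d6.png')[170:320,230:380]
cv2.imwrite('pics/c6.png',np.hstack([cv2.resize(x,(400,400),interpolation=cv2.INTER_CUBIC) for x in(a,b)]))
```

```text
[449.83741806 247.29271244 104.17744605] [ 3.13917061  0.00512276 -3.13791823] 0.5001128403072631
```

View pics/c6.png

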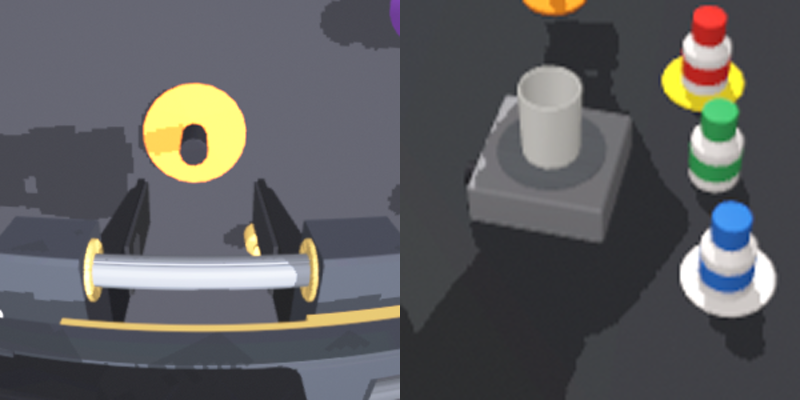

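The wrist crop has the knob top at (194,150) and the disc at (194,132). In the side crop the cup stands on the plate with its rim centred at (550,92), and all three bottles stand in place.

Run:
```python
from h import *
print('knob',atz('w6.png',315,212,42),'disc',atz('w6.png',315,198.7,5))
print('rim',atz('d6.png',230+150*.375-.3,170+92*.375-.3,117))
```

```text
knob [446.  243.3  42. ] disc [445.9 242.8   5. ]
rim [452.2 -31.8 117. ]
```

Call:
arm_command:
  targets:
    - [2,0,35,0,0.5]
    - [2,0,70,0,0.5]
    - [2,0,88,0,0.5]
    - [2,0,88,0,0.5]
    - [2,0,88,0,0.1]

```text
t: 20.65
eef_pos: [447.7, 242.7, 17.0]
tcp_rot: [3.141, 0.001, 3.141]
ft_force: [-0.2, 0.1, -0.1]
opening: 0.458
grip_force: 0.0
```

Call:
arm_command:
  targets:
    - [0,0,0,0,0.1]
    - [0,0,0,0,0.1]
    - [0,0,0,0,0.1]
    - [0,0,0,0,0.1]
    - [0,0,0,0,0.1]

```text
t: 21.15
eef_pos: [447.2, 243.2, 16.4]
tcp_rot: [3.141, 0.001, -3.142]
ft_force: [-0.4, -1.0, 7.6]
opening: 0.183
grip_force: 30.0
```

Call:
arm_command:
  targets:
    - [0,0,0,0,0.1]
    - [0,0,0,0,0.1]

```text
t: 21.35
eef_pos: [447.3, 243.2, 16.4]
tcp_rot: [3.141, 0.001, -3.142]
ft_force: [-0.3, -0.9, 7.9]
opening: 0.184
grip_force: 30.0
```

Call:
arm_command:
  targets:
    - [0,0,-30,0,0.1]
    - [0,0,-75,0,0.1]
    - [0,0,-120,0,0.1]
    - [0,-30,-150,0,0.1]
    - [0,-70,-150,0,0.1]

```text
t: 21.85
eef_pos: [448.3, 173.6, 169.5]
tcp_rot: [3.14, 0.007, -3.139]
ft_force: [1.1, 0.7, -0.7]
opening: 0.184
grip_force: 30.0
```

Call:
arm_command:
  targets:
    - [-2,-45,0,0,0.1]
    - [-3,-90,0,0,0.1]
    - [-4,-135,0,0,0.1]
    - [-4,-175,0,0,0.1]
    - [-4,-199,0,0,0.1]

```text
t: 22.35
eef_pos: [450.7, -28.3, 165.9]
tcp_rot: [-3.141, 0.0, 3.14]
ft_force: [0.3, 0.3, -0.9]
opening: 0.184
grip_force: 30.0
```

Call:
arm_command:
  targets:
    - [0,0,12,0,0.1]
    - [0,0,24,0,0.1]
    - [0,0,24,0,0.1]
    - [0,0,24,0,0.1]

```text
t: 22.75
eef_pos: [450.9, -25.8, 141.9]
tcp_rot: [3.141, -0.0, -3.141]
ft_force: [0.4, -0.6, 0.0]
opening: 0.187
grip_force: 30.0
```

Run:
```python
from h import *
s,c=snap('side','d7.png'); print(s['eef_pos'],s['tcp_rot'],s['opening'])
s,c=snap('scene','s7.png')
a=cv2.imread('pics/d7.png')[160:280,230:350];b=cv2.imread('pics/s7.png')[130:250,260:380]
cv2.imwrite('pics/c7.png',np.hstack([cv2.resize(x,(400,400),interpolation=cv2.INTER_CUBIC) for x in(a,b)]))
```

```text
[450.92937445 -25.81459121 141.8629187 ] [ 3.14144323e+00 -3.26107878e-04 -3.14141843e+00] 0.18704812290242764
```

View pics/c7.png

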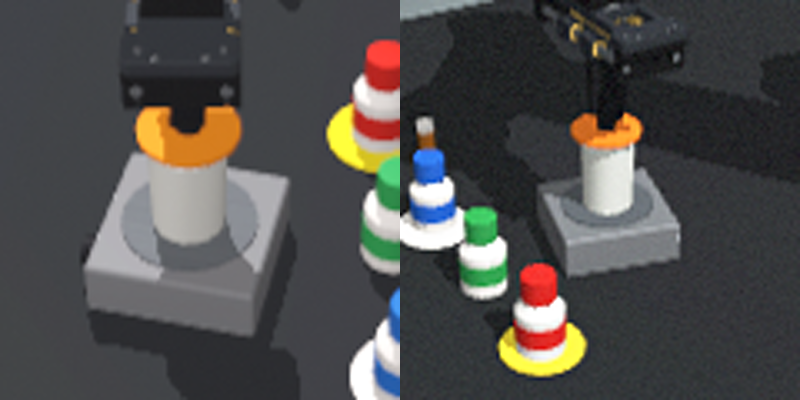

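In both views the cover hovers centred over the cup (side: cover 189, cup 188; scene: 606 and 608), so I'll lower it.

Call:
arm_command:
  targets:
    - [0,0,3,0,0.1]
    - [0,0,5,0,0.1]
    - [0,0,7,0,0.1]
    - [0,0,7,0,0.1]

```text
t: 23.25
eef_pos: [450.9, -25.9, 134.4]
tcp_rot: [3.141, -0.0, -3.142]
ft_force: [0.0, -1.1, -0.7]
opening: 0.188
grip_force: 30.0
```

Call:
arm_command:
  targets:
    - [0,0,1,0,0.1]
    - [0,0,1.5,0,0.1]
    - [0,0,1.5,0,0.1]

```text
t: 23.55
eef_pos: [451.1, -25.9, 133.4]
tcp_rot: [3.142, 0.001, 3.142]
ft_force: [-0.8, 0.1, 4.3]
opening: 0.181
grip_force: 30.0
```

Contact. Release and retreat.

Call:
arm_command:
  targets:
    - [0,0,0,0,0.5]
    - [0,0,0,0,0.5]
    - [0,0,0,0,0.5]
    - [0,0,0,0,0.5]
    - [0,0,0,0,0.5]

```text
t: 24.05
eef_pos: [451.0, -25.9, 133.1]
tcp_rot: [3.142, -0.0, 3.142]
ft_force: [-0.3, -0.4, 0.6]
opening: 0.486
grip_force: 0.0
```

Call:
arm_command:
  targets:
    - [0,0,-20,0,0.5]
    - [0,0,-50,0,0.5]
    - [0,0,-80,0,0.5]
    - [0,40,-80,0,0.5]
    - [0,85,-80,0,0.5]

```text
t: 24.55
eef_pos: [451.4, 59.2, 214.0]
tcp_rot: [-3.142, 0.002, 3.138]
ft_force: [-0.4, -0.7, -1.4]
opening: 0.499
grip_force: 0.0
```

Call:
arm_command:
  targets:
    - [0,45,0,0,0.5]
    - [0,90,0,0,0.5]
    - [0,135,0,0,0.5]
    - [0,135,0,0,0.5]

```text
t: 24.95
eef_pos: [450.5, 198.1, 213.0]
tcp_rot: [3.141, 0.0, -3.137]
ft_force: [-0.3, -0.2, 0.6]
opening: 0.503
grip_force: 0.0
```

Run:
```python
from h import *
s,c=snap('side','d8.png'); s,c=snap('scene','s8.png')
a=cv2.imread('pics/d8.png')[140:360,230:410];b=cv2.imread('pics/s8.png')[110:290,230:377]
cv2.imwrite('pics/c8.png',np.hstack([cv2.resize(x,(395,483),interpolation=cv2.INTER_CUBIC) for x in(a,b)]))
```

```text
(no output)
```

View pics/c8.png

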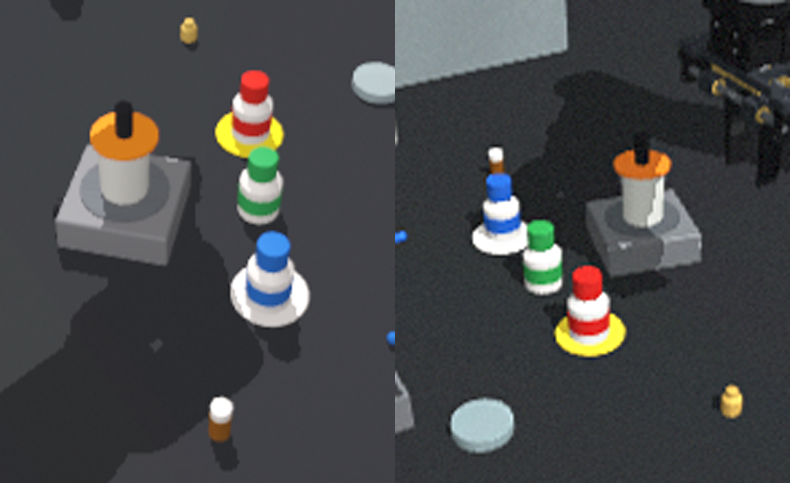

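Both views show the three bottles upright in their places, the covered cup centred on the plate, and the vial and weight still standing. I'm handing in.

```bash
python3 -c "
from cell import env
print(env.job_done())"
```

```text
the job is handed in; nothing more can be done
None
```

The job is handed in: in the last pictures all three bottles and the covered cup stand upright in their places and the vial and weight are still standing, but the hand-in returned no verdict.

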